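# Move the hardware tubs to the wire rack in the same order

## Robot

A 6-joint arm with a two-finger parallel gripper is mounted at the origin on the work surface. World frame = base frame: x ahead of the robot, y to its left, z up, the work surface at z = 0. Lengths are in mm, angles in rad, forces in N, time in s.
With the tool pointing down it reaches from about 350 to 850 mm from the base axis. Payload 8.1 kg.
Tool frame: the origin (TCP) lies on the centre line of the jaws, within the pads' length; the fingertips stand arm.tip_reach ahead of it and the grasp point (between the pads) lies 6 mm ahead of it (arm.tip_reach is the distance from the TCP to the fingertips, in mm); z points along the fingers, y is the direction in which the jaws open and shut (so a half turn about z gives the same grasp; the last joint's range is limited). The gripper opens to 93 mm and grips with 3 to 60 N. Pads are 15 mm wide; open, the fingers measure 128 mm over their backs; the gripper's body (75 mm by 188 mm) begins 65 mm behind the grasp point.
Start: joints at [-1.202, 0.13, 1.488, -0, 1.523, -0.085], TCP at [263.05, -539.268, 243.635] pointing down, gripper open.
Joint ranges: [-2.96, 2.96], [-0.89, 2.26], [0.02, 2.5], [-1.34, 4.48], [0, 2.73], [-2.66, 2.66]. Speed limits (rad/s): [2.39, 2.39, 2.79, 3.14, 3.14, 3.14].

## Interface

Orientations are given as a unit quaternion [w, x, y, z].
In Python, from rig import monitor, cams, job, arm gives the robot as it stands.
- The arm moves only by the tool step_arm, never from a script. Its argument "series" is a list of rows, each a list of 3 entries, a list of its own where there are three numbers: the shift along the world's x, y, z in units of 40 mm (1.0 is 40 mm), then the turn, a rotation vector about the world's x, y, z in units of 5 degrees (1.0 is 5 degrees), then the finger opening in mm, from 0 to 93. In form: [[[x, y, z], [rx, ry, rz], hand], ...]. A call has 1 to 8 rows; each row shifts and turns the commanded pose from where the row before left it; what a row does not reach is not made up. A row lasts 1/12 s, in which the tool goes at most 41.7 mm and 7.16 degrees, less where a joint would pass 70% of its speed; a pose out of reach is approached as far as the arm can. A call is refused whole if a number of a shift passes 1 or a number of a turn 1, either way. A call with a gripper value outside its range is refused whole. The fingers move at their own pace and stop on an object; "grip_force" is the grip in N (left out, the last holds). Time passes only in rows, so rows that do not move let the fingers close. It gives the time, the measured TCP pose, the force and the opening at its end, in the units of the state.
- monitor.sense(): the state, without advancing time (a new reading comes with each control period).
- cams.read_camera(name): name is "scene" or "top" or "wrist"; returns (picture, depth): 420x560x3 uint8, blue, green, red; 420x560 float32, mm along the optical axis (not along the pixel's ray), 0 where there is no reading.
- cams.get_calibration(name): a dict with "fovy" (degrees; the focal length in pixels is half the picture's height over the tangent of half this angle, whatever the lens; pixels are square), "cx", "cy" (the principal point, pixels), "k1" (the pictures are not rectified: a ray, as slopes to the right and down, at radius r is drawn at 1 + k1 r^2 times it, then the intrinsics apply), "R" (3x3) and "t" (3): a world point X has camera coordinates R X + t. Camera axes: x right, y down, z forward; pixel columns grow to the right and rows downward; lengths in mm; the calibration is good to about 2 mm. A picture is of the moment at which its call begins: read the wrist's pose just before it. get_calibration takes no time and is no camera call; for the wrist camera it gives the pose at the moment of the call.
- job.hand_in(): hands the job in, once; it reports no verdict.
The state is a dict: "time_s": time; "q": joint angles; "dq": joint speeds; "tau": joint torques, N m; "tcp_pos": TCP position; "ee_rot": TCP orientation; "ft_force": force on the tool from outside, world axes, zero at the start; "moment": the same for the moment, N m; "grip_width": opening from 0.0 (shut) to 1.0 (fully open).
Only numpy, scipy, OpenCV 4.12 (cv2) and the standard library are available. Lean on these libraries where they do the work, as an engineer would, in place of code of your own. Each camera call takes 0.05 s, during which the arm holds its last target.

## Task

Move the four hardware tubs from the old wooden rack to the empty wire rack, one to a bay, keeping their order as counted from the racks' upright end boards: the tub next to the wooden rack's end board goes into the bay next to the wire rack's metal end plate, the second tub into the second bay, and so on. Leave every tub standing flat in the middle of its bay, and do not let any tub tip over on the way.

Things in the scene. Friction and masses are not known exactly. Their poses are not given: they have to be found in the camera images.
- tub_slim: The slim round tub: 38 mm diameter, 74 mm tall. Clear plastic hardware tub with a flush white lid that has a pale grey panel on top; stands upright on one of the old rack's dishes at the start. Origin: centre of its underside; z up along the tub. Hard and rigid, filled, 0.1 to 0.3 kg; may be gripped by lid or sides.
- tub_wide: The wide round tub: 54 mm diameter, 60 mm tall. Clear plastic hardware tub with a flush white lid that has a pale grey panel on top; stands upright on one of the old rack's dishes at the start. Origin: centre of its underside; z up along the tub. Hard and rigid, filled, 0.1 to 0.3 kg; may be gripped by lid or sides.
- tub_square: The square tub: 44 x 44 mm, 66 mm tall; x and y axes along its sides. Clear plastic hardware tub with a flush white lid that has a pale grey panel on top; stands upright on one of the old rack's dishes at the start. Origin: centre of its underside; z up along the tub. Hard and rigid, filled, 0.1 to 0.3 kg; may be gripped by lid or sides.
- tub_oblong: The oblong tub: 36 mm along its x axis, 52 mm along its y axis, 66 mm tall; starts with its long side along the old rack's row, within about 12 degrees. Clear plastic hardware tub with a flush white lid that has a pale grey panel on top; stands upright on one of the old rack's dishes at the start. Origin: centre of its underside; z up along the tub. Hard and rigid, filled, 0.1 to 0.3 kg; may be gripped by lid or sides.
- dish_slim: The dish in which the slim tub stands at the start. Identical fixed shallow dark wooden dish, 70 x 70 mm outside, 9 mm high, walls 3 mm thick, inner floor 4 mm above its underside; screwed to the old rack. It never moves, so it still marks that tub's old place. Origin: centre of its underside.
- dish_wide: The dish in which the wide tub stands at the start. Identical fixed shallow dark wooden dish, 70 x 70 mm outside, 9 mm high, walls 3 mm thick, inner floor 4 mm above its underside; screwed to the old rack. It never moves, so it still marks that tub's old place. Origin: centre of its underside.
- dish_square: The dish in which the square tub stands at the start. Identical fixed shallow dark wooden dish, 70 x 70 mm outside, 9 mm high, walls 3 mm thick, inner floor 4 mm above its underside; screwed to the old rack. It never moves, so it still marks that tub's old place. Origin: centre of its underside.
- dish_oblong: The dish in which the oblong tub stands at the start. Identical fixed shallow dark wooden dish, 70 x 70 mm outside, 9 mm high, walls 3 mm thick, inner floor 4 mm above its underside; screwed to the old rack. It never moves, so it still marks that tub's old place. Origin: centre of its underside.
- old_rack: Old brown wooden rack, fixed: plank 78 (its x) x 296 mm (its y), 14 mm thick. Its one upright end board, 12 mm thick, 72 mm high, stands at the +y end; the -y end is open. Origin: centre of the underside, on the table. The four dishes sit on the plank in a row at y = 111 (next to the end board), 37, -37, -111 mm; which is where varies. Either rack may be the nearer.
- wire_rack: Steel wire rack, fixed, empty: 78 (its x) x 296 mm (its y). Deck top 30 mm above the table; four bays in a row at x = 0, y = -111, -37, 37, 111 mm, each 70 x 74 mm, bordered by low wires 9 mm above the deck. Its one aluminium end plate, 6 mm thick, 82 mm high, stands at the -y end, next to the bay at y = -111. Origin: centre of its footprint, on the table.
Things that resemble listed ones, but are neither listed nor needed, are in the scene too. What is shaped like the tub_oblong but pink is not meant.

How it is judged (in metres and radians):
At the end, for the whole second after the job is handed in: Each tub stands at rest, upright (within 0.1 rad), on the wire rack's deck (height within 5 mm), within 15 mm along x and along y of the centre of its bay: the one as many places from the metal end plate as its old dish is from the wooden end board (((y of dish_slim in the frame of old_rack between 0.091 and 0.131 m and y of tub_slim in the frame of wire_rack between -0.126 and -0.096 m) or (y of dish_slim in the frame of old_rack between 0.017 and 0.057 m and y of tub_slim in the frame of wire_rack between -0.052 and -0.022 m) or (y of dish_slim in the frame of old_rack between -0.057 and -0.017 m and y of tub_slim in the frame of wire_rack between 0.022 and 0.052 m) or (y of dish_slim in the frame of old_rack between -0.131 and -0.091 m and y of tub_slim in the frame of wire_rack between 0.096 and 0.126 m)) and x of tub_slim in the frame of wire_rack between -0.015 and 0.015 m and z of tub_slim in the frame of wire_rack between 0.025 and 0.035 m and angle between each of tub_slim, tub_wide, tub_square, tub_oblong's own z axis and vertical below 0.1 rad and linear speed of each of tub_slim, tub_wide, tub_square, tub_oblong below 0.03 m/s and angular speed of each of tub_slim, tub_wide, tub_square, tub_oblong below 0.3 rad/s and ((y of dish_wide in the frame of old_rack between 0.091 and 0.131 m and y of tub_wide in the frame of wire_rack between -0.126 and -0.096 m) or (y of dish_wide in the frame of old_rack between 0.017 and 0.057 m and y of tub_wide in the frame of wire_rack between -0.052 and -0.022 m) or (y of dish_wide in the frame of old_rack between -0.057 and -0.017 m and y of tub_wide in the frame of wire_rack between 0.022 and 0.052 m) or (y of dish_wide in the frame of old_rack between -0.131 and -0.091 m and y of tub_wide in the frame of wire_rack between 0.096 and 0.126 m)) and x of tub_wide in the frame of wire_rack between -0.015 and 0.015 m and z of tub_wide in the frame of wire_rack between 0.025 and 0.035 m and ((y of dish_square in the frame of old_rack between 0.091 and 0.131 m and y of tub_square in the frame of wire_rack between -0.126 and -0.096 m) or (y of dish_square in the frame of old_rack between 0.017 and 0.057 m and y of tub_square in the frame of wire_rack between -0.052 and -0.022 m) or (y of dish_square in the frame of old_rack between -0.057 and -0.017 m and y of tub_square in the frame of wire_rack between 0.022 and 0.052 m) or (y of dish_square in the frame of old_rack between -0.131 and -0.091 m and y of tub_square in the frame of wire_rack between 0.096 and 0.126 m)) and x of tub_square in the frame of wire_rack between -0.015 and 0.015 m and z of tub_square in the frame of wire_rack between 0.025 and 0.035 m and ((y of dish_oblong in the frame of old_rack between 0.091 and 0.131 m and y of tub_oblong in the frame of wire_rack between -0.126 and -0.096 m) or (y of dish_oblong in the frame of old_rack between 0.017 and 0.057 m and y of tub_oblong in the frame of wire_rack between -0.052 and -0.022 m) or (y of dish_oblong in the frame of old_rack between -0.057 and -0.017 m and y of tub_oblong in the frame of wire_rack between 0.022 and 0.052 m) or (y of dish_oblong in the frame of old_rack between -0.131 and -0.091 m and y of tub_oblong in the frame of wire_rack between 0.096 and 0.126 m)) and x of tub_oblong in the frame of wire_rack between -0.015 and 0.015 m and z of tub_oblong in the frame of wire_rack between 0.025 and 0.035 m); the robot touches nothing.
It fails at once if the slim tub tips over (leans more than 0.7 rad) (angle between tub_slim's own z axis and vertical above 0.7 rad).
It fails at once if the wide tub tips over (leans more than 0.7 rad) (angle between tub_wide's own z axis and vertical above 0.7 rad).
It fails at once if the square tub tips over (leans more than 0.7 rad) (angle between tub_square's own z axis and vertical above 0.7 rad).
It fails at once if the oblong tub tips over (leans more than 0.7 rad) (angle between tub_oblong's own z axis and vertical above 0.7 rad).
It also fails if it takes over 102 s, if anything falls off the work surface, if the arm or the gripper's body presses on something with over 40 N, if the wrist force passes 120 N, or if a joint passes its speed limit or range.

## Working session

There is one attempt and no reset: what is moved stays moved. The work goes in short steps, Python scripts to look and compute and a tool call to move; the robot and the scene stay as the last step left them, time stands still between calls to the robot, and variables do not carry over. Pictures are saved under pics/ and viewed, and the job is handed in when it is done.

Besides the shell and the picture viewer there is one more tool, called after "Emit:" in YAML: its name, and indented under it one key for each argument. step_arm: Moves the arm, as the interface text tells. Its arguments: {"type":"object","properties":{"series":{"type":"array"},"grip_force":{"type":"number"}},"required":["series"]}

```bash
ls; mkdir -p pics; python3 - <<'E'
from rig import monitor,cams,job,arm
import cv2
print(monitor.sense()); print(arm.tip_reach)
for n in("scene","top","wrist"):
    c=cams.get_calibration(n); print(n,c)
    p,d=cams.read_camera(n); cv2.imwrite(f"pics/{n}0.png",p)
    import numpy as np; np.save(f"pics/{n}0.npy",d)
E
```

```text
pics
{'time_s': 0.0, 'q': array([-1.20240694e+00,  1.31120101e-01,  1.48931342e+00, -4.78956331e-06,
        1.52299579e+00, -8.53888039e-02]), 'dq': array([-0.00038132, -0.00113502,  0.00137217, -0.00029141, -0.00141044,
        0.00124834]), 'tau': array([-2.16374312e-03, -5.59837747e+01, -4.91763496e+01,  7.65139866e-02,
        3.55193589e-02, -1.40059910e-04]), 'tcp_pos': array([ 262.84915314, -538.76345712,  242.59319238]), 'ee_rot': array([-9.08811740e-04,  9.74370462e-01,  2.24947461e-01, -1.31878415e-04]), 'ft_force': array([-0.39358938, -0.46431209,  1.24061041]), 'moment': array([-0.03069123,  0.02638295,  0.01443821]), 'grip_width': 0.9957802783403094}
25.0
scene {'fovy': 51.509259746511134, 'cx': 280.8082535453446, 'cy': 212.19337545877943, 'k1': -0.08854688589824153, 'R': array([[-0.13102809,  0.9911231 , -0.02250857],
       [ 0.5935087 ,  0.06023632, -0.80257025],
       [-0.79409008, -0.11851827, -0.59613284]]), 't': array([   5.69165803, -328.24620064, 1425.17522989])}
top {'fovy': 43.063988409145445, 'cx': 291.9906288260395, 'cy': 206.22334113329504, 'k1': -0.20445251432731218, 'R': array([[ 3.07133527e-02, -9.99521378e-01,  3.70209505e-03],
       [-9.89490696e-01, -3.09283011e-02, -1.41250144e-01],
       [ 1.41297038e-01,  6.75076873e-04, -9.89967015e-01]]), 't': array([  30.38395377,  579.53950774, 1110.72671089])}
wrist {'fovy': 63.420924350000284, 'cx': 273.5426292199346, 'cy': 210.78658416021068, 'k1': -0.08558834962709888, 'R': array([[ 0.43771966, -0.8991091 , -0.0020786 ],
       [-0.86805315, -0.4232006 ,  0.25958617],
       [-0.23427595, -0.11182163, -0.96571771]]), 't': array([-599.15070139,  -30.00171886,  390.83580652])}
```

View pics/top0.png

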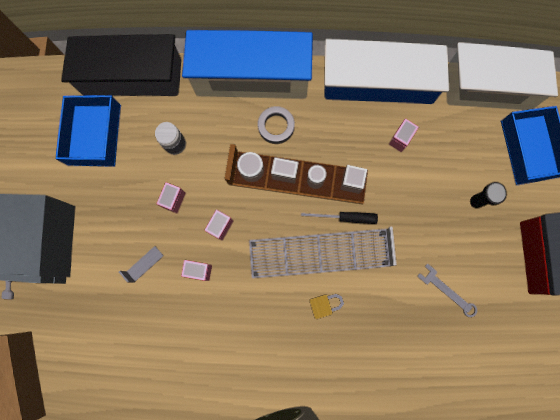

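View pics/scene0.png

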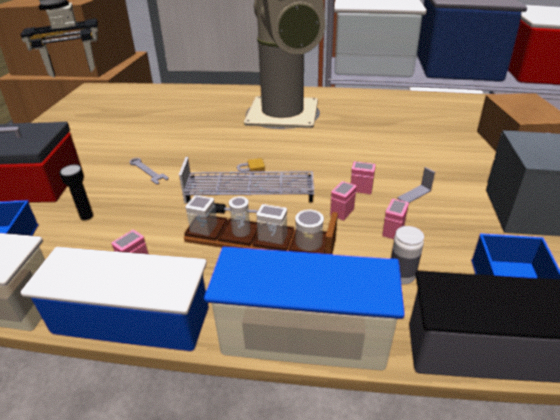

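The top view shows the wooden rack with its end board at left (u≈231), then wide (250,165), oblong (285,168), slim (317,175) and square (355,178). The wire rack's end plate is at right (u≈392), so wide goes to the rightmost bay and square to the leftmost.

```bash
cat > h.py <<'E'
import numpy as np, cv2
def K(c): 
    f=210/np.tan(np.radians(c['fovy']/2)); return f
def rays(c,uv):
    uv=np.atleast_2d(np.asarray(uv,float)); f=K(c)
    d=(uv-[c['cx'],c['cy']])/f; s=d.copy()
    for _ in range(20): s=d/(1+c['k1']*(s**2).sum(1,keepdims=True))
    return np.c_[s,np.ones(len(s))]
def plane(c,uv,z):
    r=rays(c,uv)@c['R']; o=-c['R'].T@c['t']
    return o+r*((z-o[2])/r[:,2])[:,None]
def pts(c,uv,dep):
    return (rays(c,uv)*np.asarray(dep).reshape(-1,1)-c['t'])@c['R']
def proj(c,X):
    p=np.atleast_2d(X)@c['R'].T+c['t']; s=p[:,:2]/p[:,2:]
    s=s*(1+c['k1']*(s**2).sum(1,keepdims=True)); return s*K(c)+[c['cx'],c['cy']]
E
python3 - <<'E'
from rig import cams
from h import *
p=cv2.imread('pics/top0.png'); d=np.load('pics/top0.npy'); c=cams.get_calibration('top')
cr=p[135:290,215:410]; cv2.imwrite('pics/crop0.png',cv2.resize(cr,None,fx=4,fy=3.8,interpolation=cv2.INTER_CUBIC))
# height map
v,u=np.mgrid[0:420,0:560]; X=pts(c,np.c_[u.ravel(),v.ravel()],d.ravel()).reshape(420,560,3)
for q in [(250,165),(285,168),(317,175),(355,178),(231,165),(392,248),(300,200),(320,255)]: print(q,d[q[1],q[0]],X[q[1],q[0]].round(1))
np.save('pics/X0.npy',X)
for lo,hi in((72,100),(60,84)):
  m=((X[...,2]>lo)&(X[...,2]<hi)&(d>0)).astype(np.uint8); m[:135]=0;m[290:]=0;m[:,:220]=0;m[:,400:]=0
  n,l,s,ce=cv2.connectedComponentsWithStats(m)
  for i in range(1,n):
    if s[i,4]>30: print(lo,s[i],ce[i].round(1),X[l==i].mean(0).round(1),np.median(X[l==i][:,2]).round(1))
E
```

```text
(250, 165) 1124.3027 [658.1 139.9  80.3]
(285, 168) 1116.3228 [652.3  65.5  87.5]
(317, 175) 1111.4893 [638.8  -1.9  90.4]
(355, 178) 1111.6145 [635.2 -81.9  89.7]
(231, 165) 1128.3615 [657.8 180.8  76.2]
(392, 248) 1101.6616 [ 491.3 -163.1   79.2]
(300, 200) 1198.157 [599.3  30.8  -2.8]
(320, 255) 1142.2972 [475.  -15.2  35.9]
72 [225 145  10  35 120] [229.6 162. ] [664.8 184.5  74. ] 74.0
72 [238 152  25  25 497] [250.  164.2] [660.2 140.1  78.7] 78.7
72 [272 158  26  21 421] [284.4 168. ] [653.   66.8  84.2] 84.4
72 [307 165  19  20 282] [316.  174.5] [6.397e+02 3.000e-01 9.120e+01] 92.2
72 [342 165  25  25 455] [354.4 177. ] [638.5 -81.2  83.9] 84.2
72 [389 227   7  39 135] [392.3 245.3] [ 496.9 -163.5   80.9] 81.5
60 [225 144  11  37 227] [230.1 162.1] [665.2 183.7  71.7] 72.4
60 [238 152  26  27 529] [250.3 164.8] [659.  139.5  77.8] 78.6
60 [285 161  13   7  38] [290.7 164.6] [661.2  53.7  81.8] 82.7
60 [272 162  23  19 118] [282.7 173.5] [642.2  70.   77.9] 81.5
60 [342 166  23  25 215] [353.5 179.1] [634.7 -79.8  79.6] 82.0
60 [307 174  18  12  43] [313.8 181.7] [628.    3.6  71.8] 72.2
60 [220 212  11  25 153] [223.3 222. ] [536.5 192.3  66.6] 66.8
60 [388 227   8  39 150] [391.7 245.2] [ 497.5 -162.9   76.6] 79.2
```

View pics/crop0.png

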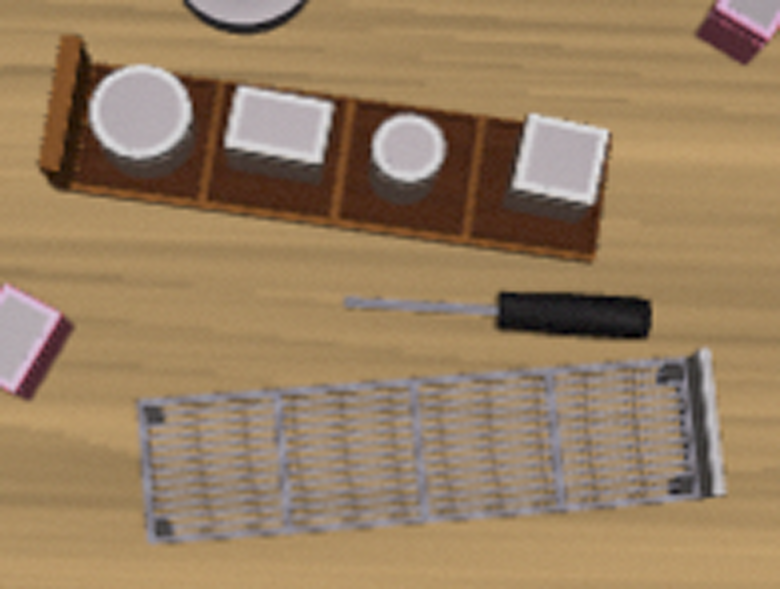

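```bash
python3 - <<'E'
from rig import cams
from h import *
p=cv2.imread('pics/top0.png'); d=np.load('pics/top0.npy'); c=cams.get_calibration('top'); X=np.load('pics/X0.npy')
hsv=cv2.cvtColor(p,cv2.COLOR_BGR2HSV)
big=cv2.resize(hsv,None,fx=4,fy=4,interpolation=cv2.INTER_CUBIC)
w=((big[...,1]<60)&(big[...,2]>140)).astype(np.uint8)
for n,(u,v),z in (('wide',(250,164),78),('obl',(284,168),84),('slim',(316,174),92),('sq',(354,177),84)):
    k,l,s,ce=cv2.connectedComponentsWithStats(w); i=l[v*4,u*4]
    m=(l==i).astype(np.uint8); ct=max(cv2.findContours(m,0,cv2.CHAIN_APPROX_NONE)[0],key=len)[:,0]
    P=plane(c,(ct+.5)/4-.5,z)[:,:2].astype(np.float32)
    print(n,s[i],cv2.minAreaRect(P),cv2.minEnclosingCircle(P))
# wire rack corners picked in crop (outer border top z=39)
def cr(x,y): return (215+(x+.5)/4-.5,135+(y+.5)*155/589-.5)
for nm,L,z in(('wireL',[(140,402),(152,540)],39),('div1',[(280,393),(288,529)],39),('div2',[(415,381),(424,519)],39),('div3',[(549,371),(560,508)],39),('plate',[(708,352),(722,492)],82),
  ('board',[(62,37),(40,172)],86),('ddiv1',[(221,86),(204,202)],25),('ddiv2',[(351,102),(336,220)],25),('ddiv3',[(482,118),(468,238)],25),('rackR',[(610,131),(596,260)],23)):
    Q=plane(c,[cr(*q) for q in L],z)[:,:2]; print(nm,Q.round(1).tolist(),Q.mean(0).round(1))
E
```

```text
wide [ 950  608  101   99 7799] ((661.1802368164062, 141.0721435546875), (52.96748733520508, 53.377262115478516), 36.30668640136719) ((661.3060913085938, 141.10690307617188), 27.24086570739746)
obl [1085  630  109   82 6595] ((654.5966796875, 67.11424255371094), (52.931053161621094, 36.60370635986328), 80.2066879272461) ((654.1406860351562, 66.9412612915039), 30.39918327331543)
slim [1233  661   72   70 3977] ((641.7329711914062, -1.2984848022460938), (36.81346893310547, 37.131351470947266), 1.4769015312194824) ((642.0918579101562, -1.1062649488449097), 19.0692195892334)
sq [1373  659   96   97 6743] ((639.936767578125, -82.18932342529297), (44.455387115478516, 44.69153594970703), 79.11550903320312) ((640.130126953125, -82.08782958984375), 30.049903869628906)
wireL [[501.5, 137.2], [423.8, 127.7]] [462.6 132.5]
div1 [[509.0, 62.0], [432.4, 55.3]] [470.7  58.7]
div2 [[518.0, -10.4], [440.2, -17.2]] [479.1 -13.8]
div3 [[525.9, -82.7], [448.3, -90.1]] [487.1 -86.4]
plate [[534.6, -161.4], [457.8, -169.6]] [ 496.2 -165.5]
board [[700.5, 183.8], [623.3, 191.4]] [661.9 187.6]
ddiv1 [[689.2, 101.0], [619.9, 107.7]] [654.5 104.4]
ddiv2 [[681.9, 28.3], [611.5, 34.7]] [646.7  31.5]
ddiv3 [[674.7, -44.8], [603.3, -38.3]] [639.  -41.6]
rackR [[669.8, -116.8], [592.9, -109.7]] [ 631.4 -113.2]
```

```bash
python3 - <<'E'
from h import *
X=np.load('pics/X0.npy'); d=np.load('pics/top0.npy')
m=(d>0)&(X[...,1]<-200)&(X[...,0]<620); print(X[m][:,2].max()); print(X[m&(X[...,2]>60)].min(0),X[m&(X[...,2]>60)].max(0))
m=(d>0)&(abs(X[...,1])<250)&(X[...,0]>300)&(X[...,2]>95); print(X[m].min(0),X[m].max(0))
E
```

```text
146.57110050408795
[ 396.04427354 -515.88761331   60.039341  ] [ 619.7764639 -350.4024188  146.5711005]
[ 624.94304489 -249.98096697   95.01355114] [940.91073721 249.98720385 149.02445235]
```

Emit:
step_arm:
  series:
    - [[0.59,0.71,0],[0,0,0.66],93]
    - [[0.59,0.71,0],[0,0,0.66],93]
    - [[0.59,0.71,0],[0,0,0.66],93]
    - [[0.59,0.71,0],[0,0,0.66],93]
  grip_force: 25

```text
time_s: 0.48
tcp_pos: [357.9, -424.4, 243.2]
ee_rot: [-0.0, 0.942, 0.336, -0.0]
ft_force: [0.6, -0.8, 0.7]
grip_width: 1.0
```

Emit:
step_arm:
  series:
    - [[0.59,0.72,0],[0,0,0.66],93]
    - [[0.59,0.72,0],[0,0,0.66],93]
    - [[0.59,0.72,0],[0,0,0.66],93]
    - [[0.59,0.72,0],[0,0,0.66],93]
    - [[0.59,0.71,-0.2],[0,0,0.67],93]
    - [[0.59,0.71,-0.2],[0,0,0.67],93]
    - [[0.59,0.71,-0.2],[0,0,0.67],93]
    - [[0.59,0.71,-0.2],[0,0,0.67],93]

```text
time_s: 1.15
tcp_pos: [547.0, -195.1, 211.1]
ee_rot: [-0.0, 0.839, 0.544, -0.0]
ft_force: [0.4, -1.2, -1.3]
grip_width: 1.0
```

Emit:
step_arm:
  series:
    - [[0.59,0.71,-0.2],[0,0,0.67],93]
    - [[0.59,0.71,-0.2],[0,0,0.67],93]
    - [[0.59,0.71,-0.2],[0,0,0.67],93]
    - [[0.57,0.73,-0.2],[0,0,0.67],93]
    - [[0,0,0],[0,0,0],93]
    - [[0,0,0],[0,0,0],93]

```text
time_s: 1.65
tcp_pos: [639.8, -80.4, 177.8]
ee_rot: [-0.001, 0.769, 0.639, -0.001]
ft_force: [0.2, -0.8, 0.3]
grip_width: 1.002
```

```bash
python3 - <<'E'
from rig import monitor,cams
from h import *
s=monitor.sense(); print(s['tcp_pos'],s['ee_rot'],s['q'])
c=cams.get_calibration('wrist'); p,d=cams.read_camera('wrist'); 
for n,z,P in (('sq',84,(640,-82.2,84)),('slim',92,(641.9,-1.2,92)),('tcp',0,(s['tcp_pos'][0],s['tcp_pos'][1],84))):
    q=proj(c,P)[0]; print(n,q); cv2.circle(p,tuple(int(a) for a in q),3,(0,0,255) if n!='tcp' else (0,255,0),-1)
cv2.imwrite('pics/w1.png',p)
E
```

```text
[639.81246912 -80.3519853  177.84008434] [-0.00109783  0.76948263  0.63866619 -0.00088552] [-2.04408176e-01  2.89243436e-01  1.42777124e+00 -1.46310034e-05
  1.42739886e+00 -1.91386512e-02]
sq [274.49411055 224.66774873]
slim [254.27102794 109.9825518 ]
tcp [273.76831422 222.31448739]
```

View pics/w1.png

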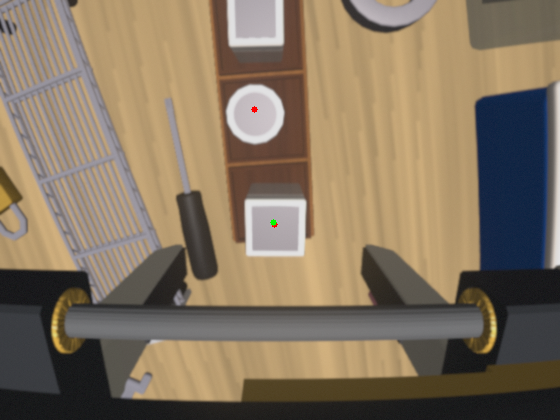

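Wrist view: the square lid is centred at about (275,227), squarely between the fingers and within 2–3 px of the top-view estimate. I'll descend on it.

Emit:
step_arm:
  series:
    - [[0,-0.06,-0.65],[0,0,0],93]
    - [[0,0,-0.65],[0,0,0],93]
    - [[0,0,-0.65],[0,0,0],93]
    - [[0,0,-0.62],[0,0,0],93]
    - [[0,0,0],[0,0,0],93]
    - [[0,0,0],[0,0,0],30]
    - [[0,0,0],[0,0,0],30]
    - [[0,0,0],[0,0,0],30]

```text
time_s: 2.37
tcp_pos: [641.4, -85.8, 79.8]
ee_rot: [0.002, 0.771, 0.637, 0.001]
ft_force: [0.0, 1.3, -0.2]
grip_width: 0.833
```

Emit:
step_arm:
  series:
    - [[0,0,0],[0,0,0],30]
    - [[0,0,0],[0,0,0],30]
    - [[0,0,0],[0,0,0],30]
    - [[0,0,0],[0,0,0],30]
    - [[0,0,0],[0,0,0],30]
    - [[0,0,0],[0,0,0],30]

```text
time_s: 2.87
tcp_pos: [639.9, -84.8, 77.0]
ee_rot: [0.0, 0.77, 0.637, 0.0]
ft_force: [-0.8, -0.2, 2.7]
grip_width: 0.473
```

Emit:
step_arm:
  series:
    - [[0,0,0.3],[0,0,0],30]
    - [[0,0,0.7],[0,0,0],30]
    - [[0,0,0.8],[0,0,0],30]
    - [[0,0,0.7],[0,0,0],30]
    - [[-0.3,0.3,0],[0,0,0.4],30]
    - [[-0.5,0.5,0],[0,0,0.4],30]
    - [[-0.6,0.6,0],[0,0,0.5],30]
    - [[-0.6,0.6,0],[0,0,0.5],30]

```text
time_s: 3.53
tcp_pos: [558.9, -4.4, 177.4]
ee_rot: [0.0, 0.718, 0.696, 0.0]
ft_force: [1.0, 0.4, -1.9]
grip_width: 0.47
```

Emit:
step_arm:
  series:
    - [[-0.6,0.6,0],[0,0,0.5],30]
    - [[-0.6,0.6,0],[0,0,0.5],30]
    - [[-0.5,0.6,0],[0,0,0.3],30]
    - [[-0.4,0.4,0],[0,0,0.3],30]
    - [[-0.22,0.3,0],[0,0,0],30]
    - [[0,0,0],[0,0,0],30]
    - [[0,0,0],[0,0,0],30]

```text
time_s: 4.12
tcp_pos: [467.0, 95.5, 177.5]
ee_rot: [0.0, 0.667, 0.745, 0.0]
ft_force: [0.7, -0.6, -1.9]
grip_width: 0.47
```

```bash
cat > look.py <<'E'
import sys
from rig import monitor,cams
from h import *
n=sys.argv[1]
s=monitor.sense(); print(s['tcp_pos'].round(1),s['grip_width'],s['ft_force'].round(1))
c=cams.get_calibration('wrist'); p,d=cams.read_camera('wrist')
for P in eval(sys.argv[2]):
    q=proj(c,P)[0]; print(P,q.round(1)); cv2.circle(p,tuple(int(a) for a in q),3,(0,0,255),-1)
cv2.imwrite(f'pics/{n}.png',p)
E
python3 look.py w2 "[(466.9,96.5,30),(470.7,58.7,39),(475,23,30)]"
```

```text
[467.   95.5 177.5] 0.4695947522558315 [ 0.7 -0.6 -1.9]
(466.9, 96.5, 30) [273.3 203.2]
(470.7, 58.7, 39) [272.9 247.6]
(475, 23, 30) [273.4 280.1]
```

View pics/w2.png

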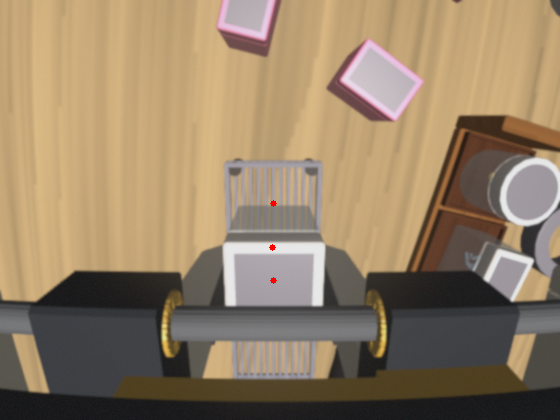

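```bash
python3 look.py w3 "[(462.6,132.5,39),(462.7,133.3,39),(501.5,137.2,39)]"
```

```text
[467.4  95.  177.4] 0.4729242088348437 [ 0.3 -0.7 -2.3]
(462.6, 132.5, 39) [272.4 162.3]
(462.7, 133.3, 39) [272.6 161.3]
(501.5, 137.2, 39) [320.  161.8]
```

Emit:
step_arm:
  series:
    - [[0,0,-0.4],[0,0,0],30]
    - [[0,0,-0.7],[0,0,0],30]
    - [[0,0,-0.6],[0,0,0],30]
    - [[0,0,-0.3],[0,0,0],30]
    - [[0,0,-0.1],[0,0,0],30]
    - [[0,0,-0.05],[0,0,0],30]
    - [[0,0,0],[0,0,0],30]
    - [[0,0,0],[0,0,0],30]

```text
time_s: 4.88
tcp_pos: [468.3, 95.1, 92.3]
ee_rot: [0.001, 0.668, 0.744, 0.001]
ft_force: [-0.1, -0.9, -2.2]
grip_width: 0.47
```

Emit:
step_arm:
  series:
    - [[0,0,-0.03],[0,0,0],30]
    - [[0,0,-0.03],[0,0,0],30]
    - [[0,0,0],[0,0,0],30]
    - [[0,0,0],[0,0,0],30]

```text
time_s: 5.22
tcp_pos: [467.5, 95.2, 89.0]
ee_rot: [0.0, 0.668, 0.744, 0.0]
ft_force: [0.6, -0.7, 0.6]
grip_width: 0.474
```

Emit:
step_arm:
  series:
    - [[0,0,0],[0,0,0],93]
    - [[0,0,0],[0,0,0],93]
    - [[0,0,0],[0,0,0],93]
    - [[0,0,0],[0,0,0],93]
    - [[0,0,0],[0,0,0],93]
    - [[0,0,0.5],[0,0,0],93]
    - [[0,0,0.8],[0,0,0],93]
    - [[0,0,0.7],[0,0,0],93]

```text
time_s: 5.88
tcp_pos: [466.2, 95.1, 168.9]
ee_rot: [-0.001, 0.668, 0.744, -0.001]
ft_force: [0.9, 0.6, -0.2]
grip_width: 0.981
```

Emit:
step_arm:
  series:
    - [[0.8,0.2,0],[0,0,-0.4],93]
    - [[0.9,0.2,0],[0,0,-0.4],93]
    - [[0.9,0.2,0],[0,0,-0.4],93]
    - [[0.9,0.2,0],[0,0,-0.4],93]
    - [[0.9,0.2,0],[0,0,-0.4],93]
    - [[0.45,0.15,0],[0,0,-0.4],93]
    - [[0,0,0],[0,0,0],93]
    - [[0,0,0],[0,0,0],93]

```text
time_s: 6.55
tcp_pos: [661.2, 141.3, 167.3]
ee_rot: [-0.0, 0.742, 0.671, -0.001]
ft_force: [-1.2, 0.1, -0.6]
grip_width: 0.998
```

```bash
python3 look.py w4 "[(661.2,141.1,78),(654.4,67,84)]"
```

```text
[661.2 141.3 167.3] 0.9979638356275015 [-1.2  0.1 -0.6]
(661.2, 141.1, 78) [273.5 224.3]
(654.4, 67, 84) [274.5 320.5]
```

View pics/w4.png

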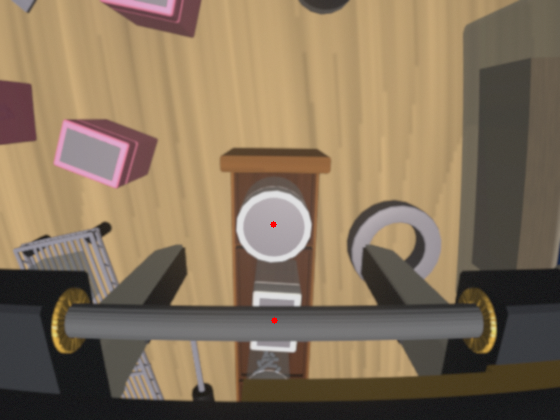

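Wrist view: the wide lid is centred at (274,226), on the predicted mark. I'll grip it.

Emit:
step_arm:
  series:
    - [[0,0,-0.65],[0,0,0],93]
    - [[0,0,-0.7],[0,0,0],93]
    - [[0,0,-0.7],[0,0,0],93]
    - [[0,0,-0.43],[0,0,0],93]
    - [[0,0,0],[0,0,0],93]
    - [[0,0,0],[0,0,0],40]
    - [[0,0,0],[0,0,0],40]
    - [[0,0,0],[0,0,0],40]

```text
time_s: 7.27
tcp_pos: [662.5, 141.3, 72.1]
ee_rot: [0.001, 0.742, 0.67, 0.002]
ft_force: [-0.3, -0.3, 1.0]
grip_width: 0.835
```

Emit:
step_arm:
  series:
    - [[0,0,0],[0,0,0],40]
    - [[0,0,0],[0,0,0],40]
    - [[0,0,0],[0,0,0],40]
    - [[0,0,0],[0,0,0],40]
    - [[0,0,0],[0,0,0],40]

```text
time_s: 7.68
tcp_pos: [661.5, 141.2, 70.0]
ee_rot: [0.0, 0.742, 0.67, 0.0]
ft_force: [-0.6, -0.3, 4.7]
grip_width: 0.576
```

Emit:
step_arm:
  series:
    - [[0,0,0.3],[0,0,0],40]
    - [[0,0,0.7],[0,0,0],40]
    - [[0,0,0.8],[0,0,0],40]
    - [[0,0,0.8],[0,0,0],40]
    - [[-0.2,-0.4,0],[0,0,0.2],40]
    - [[-0.4,-0.6,0],[0,0,0.2],40]
    - [[-0.5,-0.8,0],[0,0,0.3],40]
    - [[-0.5,-0.8,0],[0,0,0.3],40]

```text
time_s: 8.35
tcp_pos: [596.1, 36.7, 173.6]
ee_rot: [0.0, 0.711, 0.703, -0.0]
ft_force: [-0.3, -1.2, -1.5]
grip_width: 0.578
```

Emit:
step_arm:
  series:
    - [[-0.5,-0.8,0],[0,0,0.3],40]
    - [[-0.5,-0.8,0],[0,0,0.3],40]
    - [[-0.5,-0.8,0],[0,0,0.3],40]
    - [[-0.5,-0.7,0],[0,0,0.3],40]
    - [[-0.4,-0.6,0],[0,0,0.2],40]
    - [[-0.24,-0.33,0],[0,0,0],40]
    - [[0,0,0],[0,0,0],40]
    - [[0,0,0],[0,0,0],40]

```text
time_s: 9.02
tcp_pos: [491.2, -124.6, 173.7]
ee_rot: [0.0, 0.669, 0.744, 0.0]
ft_force: [-0.2, 0.2, -2.1]
grip_width: 0.576
```

```bash
python3 look.py w5 "[(483.2,-50.6,30),(491.3,-124.1,30),(487.1,-86.4,39)]"
```

```text
[ 491.2 -124.6  173.7] 0.5763096275979648 [-0.2  0.2 -2.1]
(483.2, -50.6, 30) [273.2 116.7]
(491.3, -124.1, 30) [273.6 204.9]
(487.1, -86.4, 39) [273.3 162.2]
```

View pics/w5.png

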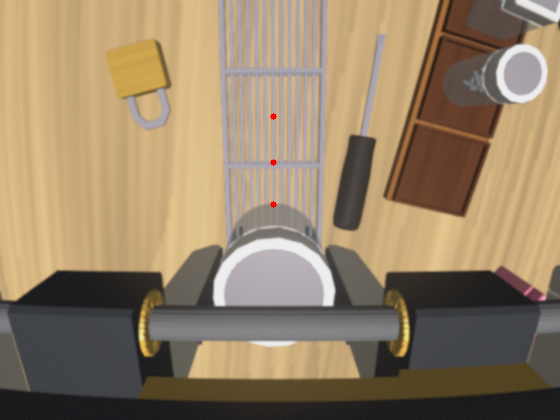

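The wire dividers sit on the predicted mark (v≈164 against 162), and the tub is centred over the end bay, so I'll lower it.

Emit:
step_arm:
  series:
    - [[0,0,-0.4],[0,0,0],40]
    - [[0,0,-0.7],[0,0,0],40]
    - [[0,0,-0.6],[0,0,0],40]
    - [[0,0,-0.4],[0,0,0],40]
    - [[0,0,-0.1],[0,0,0],40]
    - [[0,0,-0.08],[0,0,0],40]
    - [[0,0,0],[0,0,0],40]
    - [[0,0,0],[0,0,0],40]

```text
time_s: 9.73
tcp_pos: [492.5, -123.4, 82.9]
ee_rot: [0.0, 0.667, 0.745, 0.0]
ft_force: [-0.2, -0.5, -2.7]
grip_width: 0.574
```

Emit:
step_arm:
  series:
    - [[0,0,-0.03],[0,0,0],40]
    - [[0,0,0],[0,0,0],40]
    - [[0,0,0],[0,0,0],40]

```text
time_s: 9.98
tcp_pos: [492.6, -123.9, 81.9]
ee_rot: [0.001, 0.668, 0.744, 0.001]
ft_force: [1.5, 2.9, 4.5]
grip_width: 0.577
```

Emit:
step_arm:
  series:
    - [[0,0,0],[0,0,0],93]
    - [[0,0,0],[0,0,0],93]
    - [[0,0,0],[0,0,0],93]
    - [[0,0,0],[0,0,0],93]
    - [[0,0,0],[0,0,0],93]
    - [[0,0,0.5],[0,0,0],93]
    - [[0,0,0.9],[0,0,0],93]
    - [[0,0,0.9],[0,0,0],93]

```text
time_s: 10.65
tcp_pos: [489.8, -123.6, 172.1]
ee_rot: [-0.002, 0.668, 0.744, -0.001]
ft_force: [1.1, 0.4, 0.7]
grip_width: 1.0
```

Emit:
step_arm:
  series:
    - [[0.5,0.6,0],[0,0,-0.4],93]
    - [[0.6,0.7,0],[0,0,-0.4],93]
    - [[0.6,0.7,0],[0,0,-0.4],93]
    - [[0.6,0.7,0],[0,0,-0.4],93]
    - [[0.6,0.7,0],[0,0,-0.4],93]
    - [[0.6,0.7,0],[0,0,-0.4],93]
    - [[0.58,0.68,0],[0,0,-0.4],93]
    - [[0,0,0],[0,0,-0.4],93]

```text
time_s: 11.32
tcp_pos: [656.7, 72.2, 171.2]
ee_rot: [-0.001, 0.764, 0.645, 0.0]
ft_force: [0.4, 1.1, -0.2]
grip_width: 1.002
```

Emit:
step_arm:
  series:
    - [[0,0,0],[0,0,0],93]
    - [[0,0,0],[0,0,0],93]

```text
time_s: 11.48
tcp_pos: [654.3, 67.1, 172.2]
ee_rot: [-0.0, 0.764, 0.645, -0.001]
ft_force: [0.4, -0.2, 0.1]
grip_width: 1.0
```

```bash
python3 look.py w6 "[(654.6,67.1,84)]"
```

```text
[654.3  67.1 172.2] 0.9998194605053555 [ 0.4 -0.2  0.1]
(654.6, 67.1, 84) [274.  224.5]
```

View pics/w6.png

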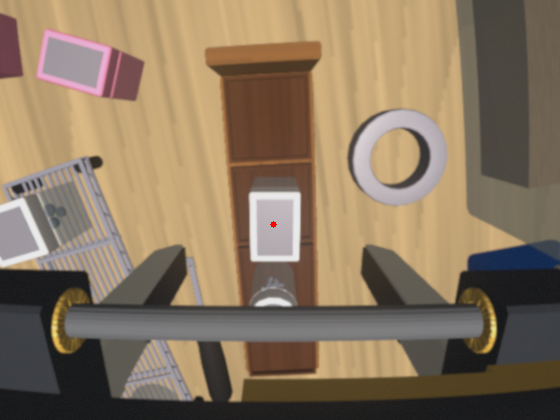

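```bash
python3 - <<'E'
from h import *
X=np.load('pics/X0.npy')
R=X[105:145,257:297].reshape(-1,3); print(np.percentile(R[:,2],[50,90,99]))
E
```

```text
[ 5.01934925 26.17181859 29.44122782]
```

Emit:
step_arm:
  series:
    - [[0,0,-0.65],[0,0,0],93]
    - [[0,0,-0.7],[0,0,0],93]
    - [[0,0,-0.7],[0,0,0],93]
    - [[0,0,-0.4],[0,0,0],93]
    - [[0,0,0],[0,0,0],93]
    - [[0,0,0],[0,0,0],25]
    - [[0,0,0],[0,0,0],25]
    - [[0,0,0],[0,0,0],25]

```text
time_s: 12.2
tcp_pos: [656.2, 66.7, 77.6]
ee_rot: [0.001, 0.765, 0.644, 0.002]
ft_force: [0.3, -0.7, 0.1]
grip_width: 0.832
```

Emit:
step_arm:
  series:
    - [[0,0,0],[0,0,0],25]
    - [[0,0,0],[0,0,0],25]
    - [[0,0,0],[0,0,0],25]
    - [[0,0,0],[0,0,0],25]
    - [[0,0,0],[0,0,0],25]
    - [[0,0,0],[0,0,0],25]
    - [[0,0,0],[0,0,0],25]

```text
time_s: 12.78
tcp_pos: [654.6, 67.2, 74.8]
ee_rot: [-0.0, 0.765, 0.644, -0.0]
ft_force: [0.5, 0.4, -0.1]
grip_width: 0.386
```

Emit:
step_arm:
  series:
    - [[0,0,0.3],[0,0,0],25]
    - [[0,0,0.7],[0,0,0],25]
    - [[0,0,0.8],[0,0,0],25]
    - [[0,0,0.7],[0,0,0],25]
    - [[-0.3,-0.2,0],[0,0,0.4],25]
    - [[-0.5,-0.4,0],[0,0,0.5],25]
    - [[-0.7,-0.5,0],[0,0,0.5],25]
    - [[-0.7,-0.5,0],[0,0,0.5],25]

```text
time_s: 13.45
tcp_pos: [565.8, 2.8, 175.5]
ee_rot: [0.0, 0.708, 0.706, 0.0]
ft_force: [0.1, -1.5, -1.0]
grip_width: 0.384
```

Emit:
step_arm:
  series:
    - [[-0.7,-0.5,0],[0,0,0.5],25]
    - [[-0.7,-0.4,0],[0,0,0.5],25]
    - [[-0.5,-0.3,0],[0,0,0.3],25]
    - [[-0.19,-0.14,0],[0,0,0],25]
    - [[0,0,0],[0,0,0],25]
    - [[0,0,0],[0,0,0],25]

```text
time_s: 13.95
tcp_pos: [483.7, -50.5, 175.7]
ee_rot: [0.001, 0.668, 0.744, 0.001]
ft_force: [0.5, 0.0, -0.8]
grip_width: 0.386
```

```bash
python3 look.py w7 "[(483.2,-50.6,30),(479.1,-13.8,39),(475,23,30)]"
```

```text
[483.7 -50.5 175.7] 0.38587979413533235 [ 0.5  0.  -0.8]
(483.2, -50.6, 30) [272.5 204.9]
(479.1, -13.8, 39) [272.2 163.6]
(475, 23, 30) [272.  117.2]
```

View pics/w7.png

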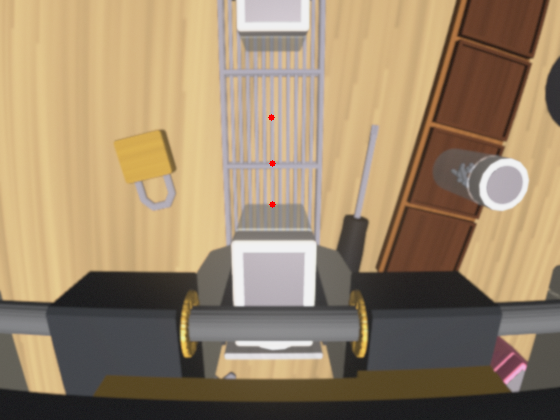

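The oblong tub is aligned with the bay and the divider is at v≈164 as predicted. I'll lower it.

Emit:
step_arm:
  series:
    - [[0,0,-0.4],[0,0,0],25]
    - [[0,0,-0.7],[0,0,0],25]
    - [[0,0,-0.6],[0,0,0],25]
    - [[0,0,-0.3],[0,0,0],25]
    - [[0,0,-0.1],[0,0,0],25]
    - [[0,0,-0.08],[0,0,0],25]
    - [[0,0,0],[0,0,0],25]
    - [[0,0,0],[0,0,0],25]

```text
time_s: 14.67
tcp_pos: [484.2, -50.5, 88.9]
ee_rot: [0.001, 0.668, 0.744, 0.0]
ft_force: [0.0, 1.0, -1.0]
grip_width: 0.385
```

Emit:
step_arm:
  series:
    - [[0,0,-0.03],[0,0,0],25]
    - [[0,0,0],[0,0,0],25]
    - [[0,0,0],[0,0,0],25]

```text
time_s: 14.92
tcp_pos: [483.6, -50.6, 87.2]
ee_rot: [0.001, 0.668, 0.744, 0.0]
ft_force: [-0.5, -0.4, -2.7]
grip_width: 0.388
```

No contact yet, so I'll go slightly lower.

Emit:
step_arm:
  series:
    - [[0,0,-0.02],[0,0,0],25]
    - [[0,0,0],[0,0,0],25]
    - [[0,0,0],[0,0,0],25]
    - [[0,0,0],[0,0,0],25]

```text
time_s: 15.25
tcp_pos: [483.6, -50.6, 86.7]
ee_rot: [0.001, 0.668, 0.744, 0.0]
ft_force: [-1.8, 1.2, 4.0]
grip_width: 0.386
```

Emit:
step_arm:
  series:
    - [[0,0,0],[0,0,0],93]
    - [[0,0,0],[0,0,0],93]
    - [[0,0,0],[0,0,0],93]
    - [[0,0,0],[0,0,0],93]
    - [[0,0,0],[0,0,0],93]
    - [[0,0,0.5],[0,0,0],93]
    - [[0,0,0.9],[0,0,0],93]
    - [[0,0,1.0],[0,0,0],93]

```text
time_s: 15.92
tcp_pos: [481.0, -50.0, 180.3]
ee_rot: [-0.002, 0.668, 0.744, -0.001]
ft_force: [1.1, -0.5, 0.5]
grip_width: 0.909
```

Emit:
step_arm:
  series:
    - [[0.6,0.2,0],[0,0,-0.4],93]
    - [[0.8,0.2,0],[0,0,-0.4],93]
    - [[0.8,0.2,0],[0,0,-0.4],93]
    - [[0.8,0.2,0],[0,0,-0.4],93]
    - [[0.6,0.2,0],[0,0,-0.4],93]
    - [[0.37,0.23,0],[0,0,-0.4],93]
    - [[0,0,0],[0,0,0],93]
    - [[0,0,0],[0,0,0],93]

```text
time_s: 16.58
tcp_pos: [641.9, -0.9, 180.8]
ee_rot: [-0.0, 0.741, 0.671, -0.0]
ft_force: [-0.6, -0.5, -0.0]
grip_width: 0.996
```

```bash
python3 look.py w8 "[(641.9,-1.2,92)]"
```

```text
[641.9  -0.9 180.8] 0.9962529621430556 [-0.6 -0.5 -0. ]
(641.9, -1.2, 92) [273.7 224.7]
```

View pics/w8.png

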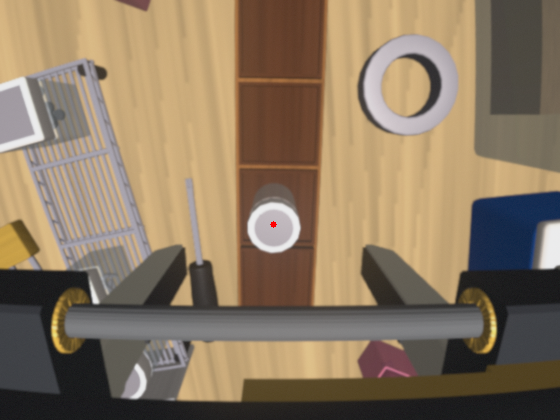

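The slim lid is at (274,227), on the mark. I'll grip it.

Emit:
step_arm:
  series:
    - [[0,0,-0.65],[0,0,0],93]
    - [[0,0,-0.7],[0,0,0],93]
    - [[0,0,-0.7],[0,0,0],93]
    - [[0,0,-0.42],[0,0,0],93]
    - [[0,0,0],[0,0,0],93]
    - [[0,0,0],[0,0,0],25]
    - [[0,0,0],[0,0,0],25]
    - [[0,0,0],[0,0,0],25]

```text
time_s: 17.3
tcp_pos: [643.2, -1.6, 85.5]
ee_rot: [0.001, 0.742, 0.67, 0.001]
ft_force: [0.5, -0.4, 0.1]
grip_width: 0.834
```

Emit:
step_arm:
  series:
    - [[0,0,0],[0,0,0],25]
    - [[0,0,0],[0,0,0],25]
    - [[0,0,0],[0,0,0],25]
    - [[0,0,0],[0,0,0],25]
    - [[0,0,0],[0,0,0],25]
    - [[0,0,0],[0,0,0],25]
    - [[0,0,0],[0,0,0],25]

```text
time_s: 17.88
tcp_pos: [641.8, -1.2, 82.8]
ee_rot: [-0.0, 0.742, 0.67, -0.0]
ft_force: [0.0, -0.9, 0.6]
grip_width: 0.405
```

Emit:
step_arm:
  series:
    - [[0,0,0.3],[0,0,0],25]
    - [[0,0,0.7],[0,0,0],25]
    - [[0,0,0.8],[0,0,0],25]
    - [[0,0,0.7],[0,0,0],25]
    - [[-0.3,0,0],[0,0,0.3],25]
    - [[-0.5,0.1,0],[0,0,0.3],25]
    - [[-0.7,0.1,0],[0,0,0.4],25]
    - [[-0.7,0.1,0],[0,0,0.4],25]

```text
time_s: 18.55
tcp_pos: [553.0, 10.8, 183.5]
ee_rot: [0.0, 0.699, 0.715, 0.0]
ft_force: [0.1, -0.8, -1.4]
grip_width: 0.405
```

Emit:
step_arm:
  series:
    - [[-0.7,0.1,0],[0,0,0.4],25]
    - [[-0.6,0.1,0],[0,0,0.4],25]
    - [[-0.5,0.1,0],[0,0,0.2],25]
    - [[-0.17,0.01,0],[0,0,0],25]
    - [[0,0,0],[0,0,0],25]
    - [[0,0,0],[0,0,0],25]

```text
time_s: 19.05
tcp_pos: [475.8, 23.0, 183.7]
ee_rot: [0.001, 0.668, 0.744, 0.001]
ft_force: [-0.2, -0.0, -1.3]
grip_width: 0.411
```

```bash
python3 look.py w9 "[(475,23,30),(470.7,58.7,39)]"
```

```text
[475.8  23.  183.7] 0.41053474949631874 [-0.2 -0.  -1.3]
(475, 23, 30) [272.2 202.5]
(470.7, 58.7, 39) [271.6 163.5]
```

View pics/w9.png

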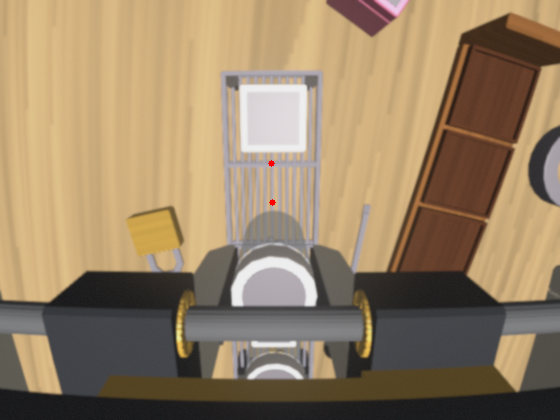

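The square tub stands centred in its bay, and the slim tub is over the third bay. I'll lower it.

Emit:
step_arm:
  series:
    - [[0,0,-0.4],[0,0,0],25]
    - [[0,0,-0.7],[0,0,0],25]
    - [[0,0,-0.6],[0,0,0],25]
    - [[0,0,-0.3],[0,0,0],25]
    - [[0,0,-0.1],[0,0,0],25]
    - [[0,0,-0.08],[0,0,0],25]
    - [[0,0,0],[0,0,0],25]
    - [[0,0,0],[0,0,0],25]

```text
time_s: 19.77
tcp_pos: [476.2, 23.0, 96.9]
ee_rot: [0.001, 0.668, 0.744, 0.001]
ft_force: [-0.8, 0.2, -1.7]
grip_width: 0.406
```

Emit:
step_arm:
  series:
    - [[0,0,-0.03],[0,0,0],25]
    - [[0,0,0],[0,0,0],25]
    - [[0,0,0],[0,0,0],25]
    - [[0,0,0],[0,0,0],25]

```text
time_s: 20.1
tcp_pos: [475.4, 23.1, 94.9]
ee_rot: [0.0, 0.668, 0.744, 0.0]
ft_force: [0.3, 0.5, -1.3]
grip_width: 0.405
```

Emit:
step_arm:
  series:
    - [[0,0,-0.02],[0,0,0],25]
    - [[0,0,0],[0,0,0],25]
    - [[0,0,0],[0,0,0],25]
    - [[0,0,0],[0,0,0],25]

```text
time_s: 20.43
tcp_pos: [475.4, 23.1, 94.7]
ee_rot: [0.0, 0.668, 0.744, 0.0]
ft_force: [-4.0, -0.2, 8.2]
grip_width: 0.402
```

Contact. I'll release, retreat upward and back away from the camera's view.

Emit:
step_arm:
  series:
    - [[0,0,0],[0,0,0],93]
    - [[0,0,0],[0,0,0],93]
    - [[0,0,0],[0,0,0],93]
    - [[0,0,0],[0,0,0],93]
    - [[0,0,0],[0,0,0],93]
    - [[0,0,0.5],[0,0,0],93]
    - [[0,0,0.9],[0,0,0],93]
    - [[0,0,1.0],[0,0,0],93]

```text
time_s: 21.1
tcp_pos: [473.0, 23.2, 188.3]
ee_rot: [-0.002, 0.668, 0.744, -0.002]
ft_force: [1.0, -0.6, 0.5]
grip_width: 0.925
```

Emit:
step_arm:
  series:
    - [[0,-0.3,0.8],[0,0,0],93]
    - [[0,-0.8,0.4],[0,0,0],93]
    - [[0,-0.9,0.2],[0,0,0],93]
    - [[0,-0.9,0],[0,0,0],93]
    - [[0,-0.9,0],[0,0,0],93]
    - [[0,-0.9,0],[0,0,0],93]
    - [[0,-0.9,0],[0,0,0],93]
    - [[0,-0.9,0],[0,0,0],93]

```text
time_s: 21.77
tcp_pos: [474.7, -238.7, 245.6]
ee_rot: [0.0, 0.668, 0.744, 0.0]
ft_force: [-0.6, 0.6, 0.6]
grip_width: 0.996
```

Emit:
step_arm:
  series:
    - [[0,-0.9,0],[0,0,0],93]
    - [[0,0,0],[0,0,0],93]
    - [[0,0,0],[0,0,0],93]
    - [[0,0,0],[0,0,0],93]

```text
time_s: 22.1
tcp_pos: [474.9, -272.7, 245.3]
ee_rot: [-0.0, 0.668, 0.744, 0.0]
ft_force: [-0.9, -0.3, -0.0]
grip_width: 1.0
```

```bash
python3 - <<'E'
from rig import cams,monitor
from h import *
print(monitor.sense()['tcp_pos'])
c=cams.get_calibration('top'); p,d=cams.read_camera('top'); s,_=cams.read_camera('scene')
cv2.imwrite('pics/top9.png',cv2.resize(p[130:330,190:430],None,fx=3,fy=3)); cv2.imwrite('pics/scene9.png',s)
hsv=cv2.cvtColor(p,cv2.COLOR_BGR2HSV)
big=cv2.resize(hsv,None,fx=4,fy=4,interpolation=cv2.INTER_CUBIC)
w=((big[...,1]<60)&(big[...,2]>140)).astype(np.uint8); k,l,st,ce=cv2.connectedComponentsWithStats(w)
for n,b,z in (('wide',(491.3,-124.1),90),('obl',(483.2,-50.6),96),('slim',(475,23),104),('sq',(466.9,96.5),96)):
    u,v=(proj(c,(*b,z))[0]*4).astype(int); i=l[v,u]
    m=(l==i).astype(np.uint8); ct=max(cv2.findContours(m,0,cv2.CHAIN_APPROX_NONE)[0],key=len)[:,0]
    P=plane(c,(ct+.5)/4-.5,z)[:,:2].astype(np.float32); r=cv2.minAreaRect(P); print(n,i,r,np.subtract(r[0],b).round(1),d[v//4,u//4], pts(c,[(u/4,v/4)],[d[v//4,u//4]])[0].round(1))
E
```

```text
[ 474.86909475 -272.65595842  245.25609278]
wide 71 ((492.376953125, -124.48770904541016), (58.424678802490234, 53.694427490234375), 0.933037519454956) [ 1.1 -0.4] 1090.6871 [ 491.7 -123.9   90.3]
obl 74 ((485.55181884765625, -55.71107482910156), (50.447593688964844, 85.3257064819336), 10.307843208312988) [ 2.4 -5.1] 1081.9213 [483.1 -50.3  98. ]
slim 83 ((467.3970642089844, 52.28435516357422), (76.85884857177734, 147.289306640625), 1.805727481842041) [-7.6 29.3] 1075.4628 [475.   23.1 103.4]
sq 83 ((467.7818603515625, 52.319549560546875), (77.42953491210938, 148.38304138183594), 1.805677890777588) [  0.9 -44.2] 1077.06 [466.8  96.3 100.7]
```

View pics/top9.png

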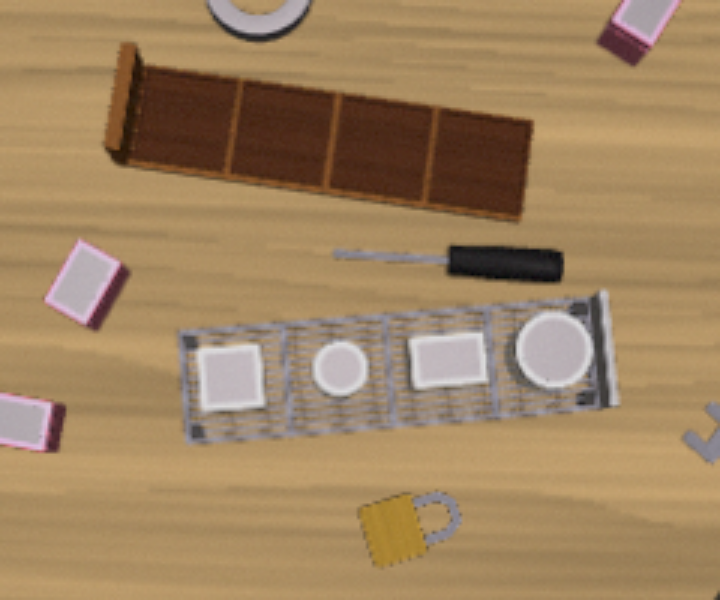

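View pics/scene9.png

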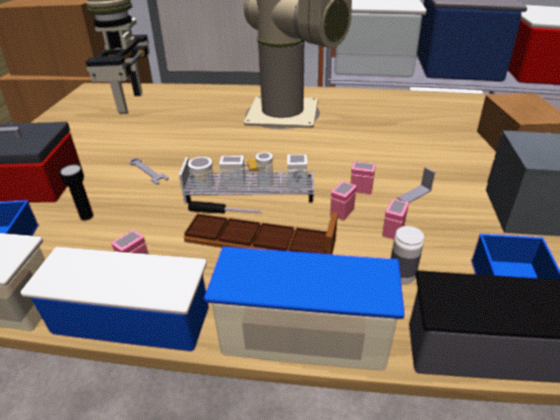

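Top view: four tubs upright in order, each looking centred. The colour mask merged the lids with the wires, so I'll recheck positions by height mask.

```bash
python3 - <<'E'
from rig import cams
from h import *
c=cams.get_calibration('top'); p,d=cams.read_camera('top')
v,u=np.mgrid[0:420,0:560]; X=pts(c,np.c_[u.ravel(),v.ravel()],d.ravel()).reshape(420,560,3)
m=((X[...,2]>82)&(d>0)&(X[...,0]>400)&(X[...,0]<560)&(abs(X[...,1])<158)).astype(np.uint8)
k,l,st,ce=cv2.connectedComponentsWithStats(m)
o=np.array([479.1,-13.8]); a=np.radians(6.3); ex=np.array([np.cos(a),np.sin(a)]); ey=np.array([-np.sin(a),np.cos(a)])
for i in range(1,k):
    if st[i,4]>60:
        z=np.median(X[l==i][:,2]); q=np.argwhere(l==i)[:,::-1]
        w=plane(c,q,z)[:,:2]; r=np.array(cv2.minAreaRect(w.astype(np.float32))[0])-o
        A=np.c_[X[l==i][:,:2],np.ones(st[i,4])]; g=np.linalg.lstsq(A,X[l==i][:,2],rcond=None)[0][:2]
        print(st[i,4],'top z',z.round(1),'rack xy',(r@ex).round(1),(r@ey).round(1),'tilt',g.round(3))
E
```

```text
522 top z 90.5 rack xy 2.6 -110.5 tilt [ 0.003 -0.017]
458 top z 96.4 rack xy 0.1 -36.1 tilt [ 0.009 -0.015]
472 top z 96.3 rack xy -0.1 110.6 tilt [0.013 0.014]
278 top z 104.3 rack xy -0.4 38.2 tilt [ 0.066 -0.007]
914 top z 625.8 rack xy -79.4 -122.0 tilt [-2.834 -4.016]
```

```bash
python3 -c "
from rig import job
print(job.hand_in())"
```

```text
the job is handed in; nothing more can be done
None
```

All four tubs are on the wire rack and the job is handed in. No verdict came back. Counted from the metal end plate, the order is wide, oblong, slim, square, matching their order from the wooden rack's end board.

- **Position:** in the last top view, each tub was within about 3 mm of its bay centre.
- **Height:** lid tops measured 90.5, 96.4, 104.3 and 96.3 mm, against 90, 96, 104 and 96 mm expected, so all four stand on the deck.
- **Upright:** the depth fits showed almost no lean for three of the tubs. The slim tub read 0.066 rad, under the 0.1 limit. I put that down to noisy edge pixels on its small lid, because it looks upright in both views.
- **Disagreement:** my first final check, a colour mask, merged the white lids with the wires, so its slim and square positions were useless and its oblong outline was too large. I discarded it and used the height mask for the numbers above.

The last move ended at about 22 s of the 102 s allowed, with the gripper open and clear of everything.

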